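Set the empty cup holder open on its stop pin

ROBOT

A 6-joint arm with a two-finger parallel gripper is mounted at the origin on a cart in front of the work surface, level with it; the furniture and walls round the work are solid. World frame = base frame: x ahead of the robot, y to its left, z up, the work surface at z = 0. Lengths are in m, angles in rad, forces in N, time in s.
With the tool pointing down it reaches from about 0.25 to 0.725 m from the base axis. Payload 4 kg.
Tool frame: the origin (TCP) lies midway between the tips of the shut fingers; the grasp point (between the pads) lies 19 mm behind it; x points along the fingers, y is the direction in which the jaws open and shut, and the axes are right-handed (so a half turn about x gives the same grasp; the last joint's range is limited). The gripper opens to 85 mm and grips with 20 to 120 N. Pads are 22 mm wide; open, the fingers measure 114 mm over their backs; the gripper's body (76 mm by 85 mm) begins 54 mm behind the grasp point. The pads swing forward as they close: fully open they stand 13 mm farther back than shut.
Start: joints at [-1.346, 0.241, 0.005, 1.335, 0, 1.571], TCP at [0.111, -0.487, 0.231] pointing down, gripper open.
Joint ranges: [-2.72, 2.72], [-1.05, 1.87], [-1.09, 1.28], [-1.99, 2.15], [-1.42, 1.44], [-3.14, 3.14]. Speed limits (rad/s): [2.79, 2.79, 3.14, 3.14, 3.14, 3.14].

INTERFACE

Orientations are given as [roll, pitch, yaw] about the fixed x, y, z axes, in that order (R = Rz(yaw) Ry(pitch) Rx(roll)).
In Python, from bench import * gives the robot as it stands.
- The arm moves only by the tool send_rows, never from a script. Its argument "increments" is one flat list of numbers, 4 for each row, row after row: the shift along the tool's x, y, z in mm, then the turn about the tool's x in rad. A call has 1 to 8 rows; each row is the pose to reach, as a shift and turn from the pose commanded when the call began, along the tool's axes at that moment; what a row does not reach only later rows make up. A row lasts 1/8 s, in which the tool goes at most 62.5 mm and 10.7 degrees, less where a joint would pass 70% of its speed; a pose out of reach is approached as far as the arm can. A call with a gripper value outside its range is refused whole. "hand" is the finger opening in mm, from 0 to 85.4, set as the call begins (left out, the last holds). The fingers move at their own pace and stop on an object; "grip_force" is the grip in N (left out, the last holds). Time passes only in rows, so rows that repeat a pose let the fingers close. It gives the time, the measured TCP pose, the force and the opening at its end, in the units of the state.
- state(): the state, without advancing time (a new reading comes with each control period).
- capture(name): name is "scene" or "top" or "wrist"; returns a dict with "color" (384x512x3 uint8, red, green, blue), "mtx" (3x3 intrinsics, pixels), "camera_from_world" (4x4, takes a point from world to camera coordinates). Camera axes: x right, y down, z forward; pixel columns grow to the right and rows downward; lengths in m; the calibration is good to about 2 mm. The wrist camera is an equidistant fisheye: a pixel r from the principal point sees the ray r / f radians off the axis. A picture is of the moment at which its call begins. There is no depth.
- sign_off(): hands the job in, once; it reports no verdict.
The state is a dict: "time_s": time; "joint_pos": joint angles; "joint_vel": joint speeds; "effort": joint torques, N m; "tcp_pos": TCP position; "tcp_rot": TCP orientation; "contact_force": force on the tool from outside, world axes, zero at the start; "moment": the same for the moment, N m; "opening": opening from 0.0 (shut) to 1.0 (fully open).
Only numpy, scipy, OpenCV 4.12 (cv2) and the standard library are available. Lean on these libraries where they do the work, as an engineer would, in place of code of your own. Each camera call takes 0.05 s, during which the arm holds its last target. There are 200 camera calls.

TASK

Two sprung cup holders stand on the worktop; one of them grips a soil cup, the other is empty. Make the empty one ready for loading: with the fingertips, push its sliding jaw away from the fixed jaw until it is past the side stop pin, then let it go so that it springs back, catches on the pin and stays half open. Do not grip or lift anything, do not ram the jaw against its end stop, and leave the holder with the cup and everything else standing about alone.

Things in the scene. Friction and masses are not known exactly. Their poses are not given: they have to be found in the camera images.
- holder_a: The empty cup holder, fixed to the worktop: a sprung vice on a grey plate 260 x 100 x 12 mm, aluminium jaws, at its left side a stop pin with a black knob. Origin: centre of the plate's underside; z up; x along the slide in the opening direction (away from the robot, turned up to 0.5 rad); y left, to the pin. Either holder may be the left one.
- holder_b: The holder that grips the cup, beside holder_a; same build and frame. Must not be touched.
- fixed_a (a point): Middle of the top of holder_a's fixed V jaw at the plate's near end, 48 mm above the worktop; in holder_a's frame the jaw fills x -128 to -72 mm, y -38 to 38. At the far end an end block (x 112 to 128, 56 mm high); guide rails along the sides 28 mm high; the pin's housing and knob at x 3, y 46 to 104, up to 51 mm high.
- jaw_a (a joint): Opening of holder_a's sliding jaw in m along its +x: starts at 0 (closed), end stop 0.070. A spring drives it to 0: 4 N at 0, 7 N at 0.035, 10 N at 0.070; passing the pin adds about 2 to 4 N; damping 14 N s/m. Beyond 0.037 (aim for 0.05) the pin snaps out behind a step on the jaw; let go from there it returns and stays caught at about 0.035. Let go sooner it goes back to 0.
- jaw_b (a joint): Opening of the loaded holder's jaw in m, same scale; about 0.004, held open by the cup.
- pin_a (a joint): Stop pin of holder_a, in m along its +y: 0 = fully out (blocking). A ramp on the jaw's side pushes it back to about 0.009 while the jaw passes (jaw_a 0.007 to 0.035); then its spring snaps it to 0.
- plate_a (a point): Middle of the front face (towards the robot) of the upright thumb plate on holder_a's sliding jaw, 84 mm above the worktop; moves with the jaw. Plate 60 mm wide along y, 10 mm thick, top edge 100 mm above the worktop, two sloping ribs behind. Push here along holder_a's +x. The front goes on down below it; in front, over the gap (x -90 to -37 mm when shut) and fixed jaw, is free space.
- plate_b (a point): The same point on the loaded holder's jaw.
- cup: Steel soil cup, 54 mm across, 40 mm high, origin at the centre of its underside; gripped between the jaws of holder_b, standing on its base plate.
- weight_large: Loose brass 500 g weight, 38 mm across, 52 mm high, origin under its centre; stands between the two holders. Leave alone.
- weight_small: Loose brass 200 g weight, 29 mm across, 38 mm high, origin under its centre; stands between the holders, nearer the robot. Leave alone.

How it is judged:
On the way:
1. the fingers push the empty holder's jaw open, to its stop pin (value of joint jaw_a above 0.028 m and contact force between the fingers and holder_a above 1 N), for 0.05 s.
At the end, for the whole second after the job is handed in: The empty holder's jaw rests caught on its stop pin: opening 31 to 38 mm, pin fully out (within 3 mm), jaw still. The cup is within 8 mm of its start in its holder, that jaw is open less than 12 mm, and the two weights are within 20 mm of where they stood (value of joint jaw_a between 0.031 and 0.038 m and value of joint pin_a below 0.003 m and velocity of joint jaw_a between -0.005 and 0.005 m/s and value of joint jaw_b below 0.012 m and distance of cup from where it was at the start of the episode below 0.008 m and distance of each of weight_large, weight_small from where it was at the start of the episode below 0.02 m); the robot touches nothing.
It fails at once if the jaw was gripped or rammed: more than 45 N between the fingers and its holder (contact force between the fingers and holder_a above 45 N).
It fails at once if the robot touched the holder that has the cup, or the cup (contact force between any of the arm, the fingers and holder_b above 1 N or contact force between any of the arm, the fingers and cup above 1 N).
It fails at once if the cup was moved or lifted in its holder, or its jaw was opened (distance of cup from where it was at the start of the episode above 0.008 m or value of joint jaw_b above 0.012 m).
It fails at once if something standing about was shifted, lifted or knocked over (distance of any of weight_large, weight_small from where it was at the start of the episode above 0.02 m or angle between any of weight_large, weight_small's own z axis and vertical above 0.4 rad).
It also fails if it takes over 38 s, if anything falls off the work surface, if the arm or the gripper's body presses on something with over 40 N, if the wrist force passes 120 N, or if a joint passes its speed limit or range.

## Working session

There is one attempt and no reset: what is moved stays moved. The work goes in short steps, Python scripts to look and compute and a tool call to move; the robot and the scene stay as the last step left them, time stands still between calls to the robot, and variables do not carry over. Pictures are saved under pics/ and viewed, about 8 in all and at most 12, crops included, and the job is handed in when it is done.

Besides the shell and the picture viewer there is one more tool, called after "Request:" as a command line: name --argument value ..., lists and objects as JSON in quotes. send_rows: Moves the arm, as the interface text tells. Its arguments: {"type":"object","properties":{"increments":{"type":"array","items":{"type":"number"}},"hand":{"type":"number"},"grip_force":{"type":"number"}},"required":["increments"]}

```bash
mkdir -p pics; python3 - <<'E'
from bench import *
import cv2,json,numpy as np
s=state(); print(s['tcp_pos'],s['tcp_rot'],s['opening'],s['contact_force'])
for n in("scene","top"):
    c=capture(n); cv2.imwrite(f"pics/{n}0.png",cv2.resize(c["color"][:,:,::-1],(800,600),interpolation=cv2.INTER_CUBIC))
    np.savez(f"{n}0.npz",**c); print(n,c["mtx"].tolist(),np.round(c["camera_from_world"],3).tolist())
E
```

```text
[ 0.11132157 -0.48681367  0.23042268] [-1.57286792  1.56874401  1.79352865] 1.0010309567301912 [-0.04138315  0.08857494  0.36244483]
scene [[378.8022439250756, 0.0, 254.1208522720623], [0.0, 378.8022439250756, 190.40982597916135], [0.0, 0.0, 1.0]] [[-0.876, -0.482, -0.009, 0.401], [-0.296, 0.553, -0.779, 0.197], [0.38, -0.68, -0.627, 0.817], [0.0, 0.0, 0.0, 1.0]]
top [[423.122396021068, 0.0, 252.78634976891334], [0.0, 423.122396021068, 193.30479934999707], [0.0, 0.0, 1.0]] [[-0.015, -1.0, 0.013, -0.008], [-0.981, 0.013, -0.192, 0.465], [0.192, -0.015, -0.981, 1.029], [0.0, 0.0, 0.0, 1.0]]
```

View pics/top0.png

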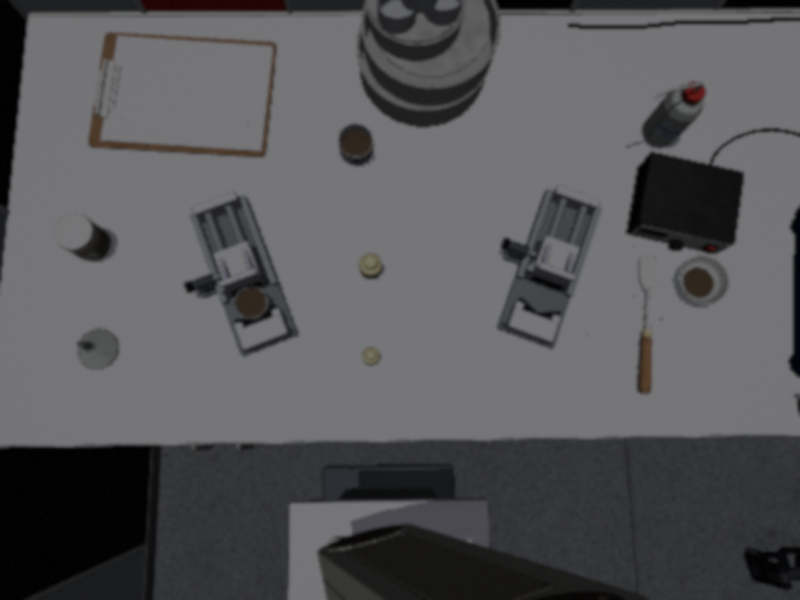

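View pics/scene0.png

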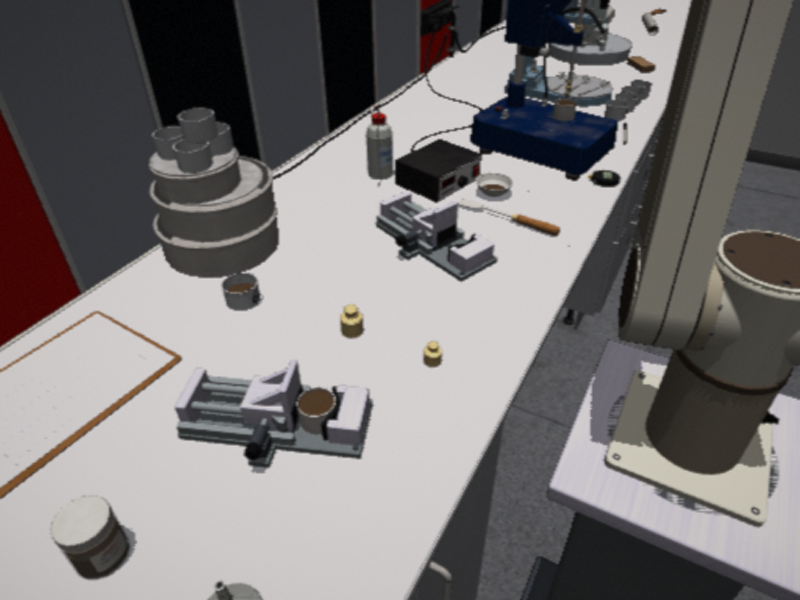

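The empty holder is the right-hand one in the top view, around (550,265); the loaded one is on the left at (245,275). The weights stand at (370,265) and (370,356). I'll zoom in on the empty holder.

```bash
python3 - <<'E'
import cv2,numpy as np
c=np.load("top0.npz")["color"][115:227,305:401,::-1]
c=cv2.convertScaleAbs(c,alpha=1.8)
cv2.imwrite("pics/crop_a.png",cv2.resize(c,None,fx=5,fy=5,interpolation=cv2.INTER_CUBIC))
E
```

```text
(no output)
```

View pics/crop_a.png

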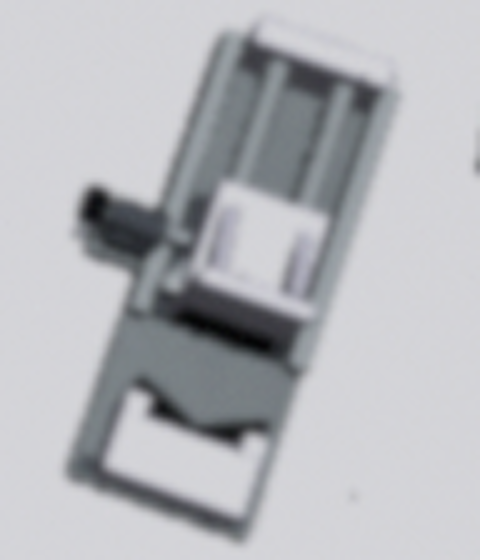

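Clear view: fixed jaw top corners at about (102,470), (243,517); thumb plate front top edge at (195,270)–(312,318); plate near corners (68,470), (243,542). Fit the pose.

```bash
cat > h.py <<'E'
import numpy as np
from scipy.optimize import least_squares
d=np.load("top0.npz");K=d["mtx"];T=d["camera_from_world"]
def proj(p,K=K,T=T):
    q=p@T[:3,:3].T+T[:3,3]; q=q@K.T; return q[:,:2]/q[:,2:]
def world(P,x,y,a):
    c,s=np.cos(a),np.sin(a); P=np.atleast_2d(P)
    return np.c_[x+c*P[:,0]-s*P[:,1],y+s*P[:,0]+c*P[:,1],P[:,2]]
E
python3 - <<'E'
from h import *
F=[((-.128,.038,.048),(102,470)),((-.128,-.038,.048),(243,517)),((-.130,.05,.006),(68,472)),((-.130,-.05,.006),(243,542)),
((-.072,.038,.048),(130,387)),((-.072,-.038,.048),(270,432)),((0,.03,.1),(195,268)),((0,-.03,.1),(312,318)),((.128,0,.056),(330,38))]
P=np.array([f[0] for f in F]);U=(np.array([f[1] for f in F])+.5)/5-.5+[305,115]
def r(v):
    Q=P.copy();Q[6:8,0]=v[3]; return (proj(world(Q,*v[:3]))-U).ravel()
s=least_squares(r,[.45,-.25,-.3,-.03],loss='soft_l1');v=s.x
print(v,np.round(r(v).reshape(-1,2),1).tolist())
print("plate_a",world([v[3],0,.084],*v[:3]))
print("knob",world([.003,.104,.05],*v[:3]))
# weights
Ti=np.linalg.inv(T)
for u in [(371,262),(371,355)]:
    u=(np.array(u)+.5)/800*512-.5
    dr=Ti[:3,:3]@np.linalg.inv(K)@[*u,1];o=Ti[:3,3];print(o+dr*(.04-o[2])/dr[2])
E
```

```text
[ 0.52819487 -0.27603634 -0.37550633 -0.03037583] [[-0.7, -0.2], [-0.3, 1.0], [-1.4, 1.0], [-0.1, 0.4], [0.8, -4.0], [1.1, -2.6], [0.4, 1.0], [0.4, -0.5], [-0.5, 0.1]]
plate_a [[ 0.49993556 -0.2648962   0.084     ]]
knob [[ 0.56912717 -0.18038307  0.05      ]]
[0.5339655  0.02481631 0.04      ]
[0.3798072  0.02609446 0.04      ]
```

```bash
cat >> h.py <<'E'
from scipy.spatial.transform import Rotation as Ro
H=(0.5282,-0.2760,-0.3755)
def plan(goal,s):
    R=Ro.from_euler('xyz',s['tcp_rot']).as_matrix()
    print("axes x,y,z",np.round(R.T,3).tolist())
    d=(world(goal,*H)[0]-s['tcp_pos']); print("shift mm",np.round(R.T@d*1000,1),"world",np.round(d*1000,1))
    psi=np.arctan2(R[1,2],R[0,2]); e=(H[2]-psi+np.pi/2)%np.pi-np.pi/2
    print("z azimuth",psi,"turn about tool x",-e,"(alt ±pi) j",np.round(s['joint_pos'],3), "t",s['time_s'],"F",np.round(s['contact_force'],1),s['opening'])
E
python3 -c "
from bench import *
from h import *
plan([-.075,0,.2],state())"
```

```text
axes x,y,z [[-0.0, 0.002, -1.0], [0.223, -0.975, -0.002], [-0.975, -0.223, 0.0]]
shift mm [  30.8 -154.9 -391.5] world [347.1 238.4 -30.5]
z azimuth -2.916758377524626 turn about tool x 0.6003342760651673 (alt ±pi) j [-1.346  0.241  0.004  1.335 -0.     1.571] t 0.1 F [ 0.4 -0.1  0.6] 1.0011850587804596
```

Request:
send_rows --increments '[4, -20, -50, 0.07, 8, -40, -100, 0.15, 15, -60, -150, 0.22, 15, -80, -200, 0.3]' --hand 0

```text
time_s: 0.6
tcp_pos: [0.2893, -0.3633, 0.2154]
tcp_rot: [-0.815, 1.569, 2.248]
contact_force: [0.8, -0.2, 0.4]
opening: 0.144
```

```bash
python3 -c "
from bench import *
from h import *
plan([-.075,0,.2],state())"
```

```text
axes x,y,z [[-0.001, 0.001, -1.0], [-0.078, -0.997, -0.001], [-0.997, 0.078, 0.001]]
shift mm [  15.4 -127.6 -159.6] world [169.1 114.8 -15.4]
z azimuth 3.0633590735541607 turn about tool x 0.29726641996436776 (alt ±pi) j [-0.898  0.18  -0.114  1.279 -0.     2.322] t 0.6 F [ 0.8 -0.2  0.4] 0.143780805053848
```

Request:
send_rows --increments '[4, -32, -40, 0.07, 8, -64, -80, 0.15, 12, -96, -120, 0.22, 15, -128, -160, 0.3, 15, -128, -160, 0.3]'

```text
time_s: 1.23
tcp_pos: [0.4598, -0.2469, 0.2002]
tcp_rot: [-0.47, 1.569, 2.301]
contact_force: [-0.5, -0.0, 0.0]
opening: -0.001
```

```bash
python3 - <<'E'
from bench import *
from h import *
import cv2
plan([-.075,0,.076],state())
c=capture("wrist"); cv2.imwrite("pics/w1.png",cv2.convertScaleAbs(c["color"][:,:,::-1],alpha=1.5))
E
```

```text
axes x,y,z [[-0.001, 0.001, -1.0], [-0.361, -0.932, -0.001], [-0.932, 0.361, 0.001]]
shift mm [124.2   2.1   0.5] world [  -1.3   -1.6 -124.2]
z azimuth 2.771790413242375 turn about tool x 0.005697759652582235 (alt ±pi) j [-4.930e-01  3.000e-01  3.000e-03  1.275e+00  0.000e+00  3.018e+00] t 1.225 F [-0.5 -0.   0. ] -0.0007841068783885132
```

View pics/w1.png

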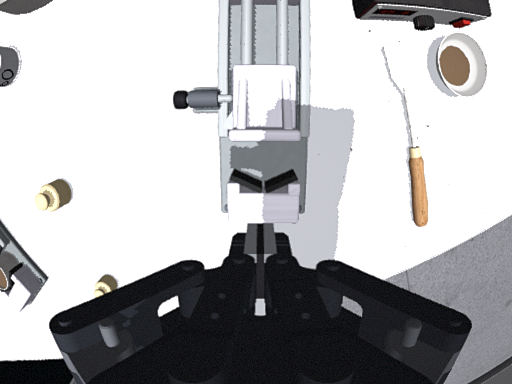

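The fingers at column 262 line up with the thumb plate (columns 229–299, row 135), and the slide points straight up the image. The weights at (55,195) and (105,288) are well clear. Next I'll descend.

Request:
send_rows --increments '[40, 2, 0, 0, 80, 2, 0, 0, 110, 2, 0, 0, 124, 2, 0, 0, 124, 2, 0, 0, 124, 2, 0, 0]'

```text
time_s: 2.02
tcp_pos: [0.4577, -0.2519, 0.0786]
tcp_rot: [2.987, 1.568, -0.53]
contact_force: [0.1, 0.1, -0.2]
opening: -0.0
```

```bash
python3 - <<'E'
from bench import *
from h import *
import cv2
plan([-.041,0,.076],state())
c=capture("wrist"); cv2.imwrite("pics/w2.png",cv2.convertScaleAbs(c["color"][:,:,::-1],alpha=1.5))
E
```

```text
axes x,y,z [[0.002, -0.001, -1.0], [-0.367, -0.93, 0.0], [-0.93, 0.367, -0.002]]
shift mm [  2.7  -3.4 -33.4] world [32.3 -9.1 -2.6]
z azimuth 2.76593875866739 turn about tool x -0.00015389492240291958 (alt ±pi) j [-0.503  0.4   -0.191  0.977 -0.     3.014] t 2.025 F [ 0.1  0.1 -0.2] -0.00021670709850773182
```

View pics/w2.png

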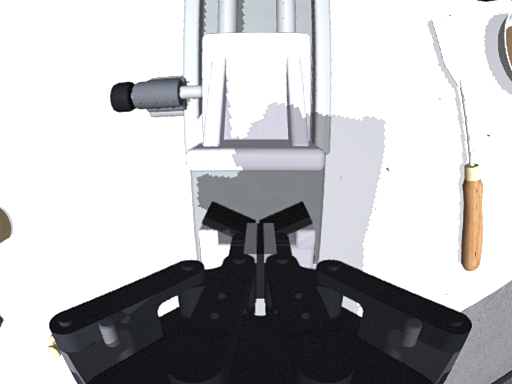

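Tips (rows 225–250) are about 3 cm short of the thumb plate (row 160) and centred on it. Now the slow push along −z.

Request:
send_rows --increments '[0, -1, -8, 0, 0, -2, -15, 0, 0, -2, -20, 0, 0, -2, -24, 0, 0, -2, -28, 0, 0, -2, -32, 0, 0, -2, -36, 0, 0, -2, -40, 0]'

```text
time_s: 3.08
tcp_pos: [0.4941, -0.2635, 0.0771]
tcp_rot: [-0.043, 1.569, 2.723]
contact_force: [-4.5, 1.5, 3.4]
opening: 0.002
```

```bash
python3 - <<'E'
from bench import *
from h import *
import cv2
plan([-.041,0,.076],state())
E
```

```text
axes x,y,z [[-0.002, 0.001, -1.0], [-0.367, -0.93, -0.0], [-0.93, 0.367, 0.002]]
shift mm [ 1.2 -0.9  4.7] world [-4.   2.6 -1.1]
z azimuth 2.7662679102792915 turn about tool x 0.00017525668949858186 (alt ±pi) j [-0.49   0.47  -0.082  1.021 -0.     3.027] t 3.075 F [-4.5  1.5  3.4] 0.0017169110159489331
```

Contact made (4.7 N). Keep pushing.

Request:
send_rows --increments '[0, 0, -5, 0, 0, 0, -10, 0, 0, 0, -15, 0, 0, 0, -20, 0, 0, 0, -25, 0, 0, 0, -30, 0, 0, 0, -34, 0, 0, 0, -38, 0]'

```text
time_s: 4.08
tcp_pos: [0.5285, -0.2771, 0.0771]
tcp_rot: [-0.028, 1.566, 2.738]
contact_force: [-8.3, 3.0, 5.3]
opening: 0.001
```

```bash
python3 - <<'E'
from bench import *
from h import *
import cv2
plan([-.041,0,.076],state())
a=capture("wrist")["color"][:,:,::-1]
c=capture("top"); np.savez("top1.npz",**c); b=c["color"][95:227,305:401,::-1]
b=cv2.resize(cv2.convertScaleAbs(b,alpha=1.8),None,fx=2.9,fy=2.909,interpolation=cv2.INTER_CUBIC)
cv2.imwrite("pics/p3.png",np.hstack([cv2.convertScaleAbs(a,alpha=1.5),b]))
E
```

```text
axes x,y,z [[-0.004, 0.002, -1.0], [-0.367, -0.93, -0.0], [-0.93, 0.367, 0.004]]
shift mm [ 1.3 -0.9 41.7] world [-38.4  16.1  -1.1]
z azimuth 2.7662379328406996 turn about tool x 0.00014527925090668248 (alt ±pi) j [-0.483  0.537  0.031  1.069 -0.     3.034] t 4.075 F [-8.3  3.   5.3] 0.000875979835072282
```

View pics/p3.png

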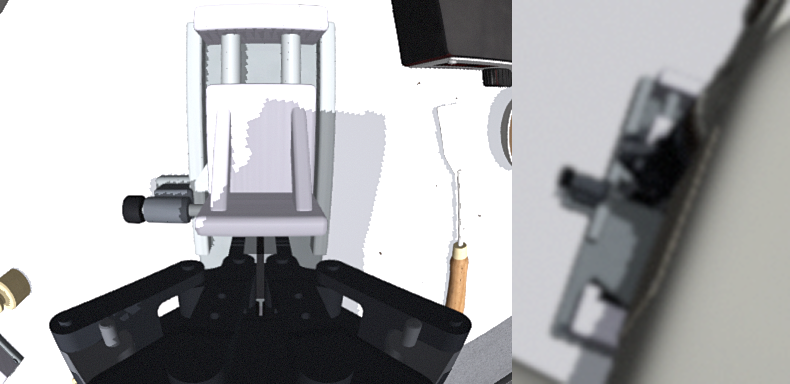

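Wrist view: the tips sit against the thumb plate (row 225) and the jaw is well open (rear edge row 85, end block row 35). I estimate the opening at 37–45 mm. I'll push 8 mm more, hold, then back off gently.

Request:
send_rows --increments '[0, 0, -4, 0, 0, 0, -8, 0, 0, 0, -10, 0, 0, 0, -10, 0]'

```text
time_s: 4.68
tcp_pos: [0.5376, -0.2807, 0.0771]
tcp_rot: [-0.029, 1.566, 2.737]
contact_force: [-8.4, 2.8, 6.2]
opening: 0.002
```

Request:
send_rows --increments '[0, 0, 5, 0, 0, 0, 10, 0, 0, 0, 15, 0, 0, 0, 20, 0, 0, 0, 25, 0, 0, 0, 32, 0, 0, 0, 40, 0, 0, 0, 40, 0]'

```text
time_s: 5.68
tcp_pos: [0.502, -0.2666, 0.0773]
tcp_rot: [-0.404, 1.571, 2.362]
contact_force: [-0.2, -0.1, -0.0]
opening: -0.001
```

```bash
python3 - <<'E'
from bench import *
from h import *
import cv2
plan([-.075,0,.076],state())
a=capture("wrist")["color"][:,:,::-1]
cv2.imwrite("pics/p4.png",cv2.convertScaleAbs(a,alpha=1.5))
E
```

```text
axes x,y,z [[-0.0, 0.0, -1.0], [-0.367, -0.93, -0.0], [-0.93, 0.367, 0.0]]
shift mm [ 1.3 -0.9 47.2] world [-43.5  18.1  -1.3]
z azimuth 2.7662651448296165 turn about tool x 0.00017249123982354675 (alt ±pi) j [-0.488  0.483 -0.06   1.028  0.     3.029] t 5.675 F [-0.2 -0.1 -0. ] -0.0007199686424742489
```

View pics/p4.png

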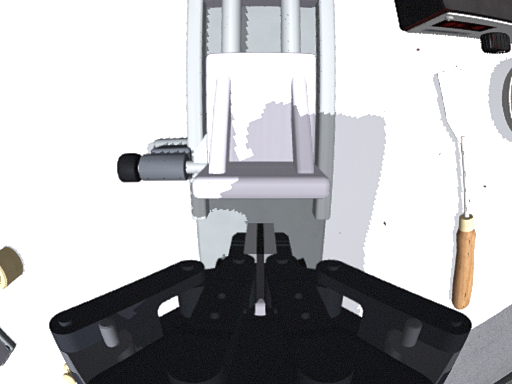

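The force is back to zero and the jaw has stayed open: the thumb plate at row 185 is level with the pin at row 167, with a gap ahead of the tips. I'll retreat up and away, then measure from the top camera.

Request:
send_rows --increments '[0, 0, 20, 0, -30, 0, 40, 0, -80, 0, 45, 0, -130, 0, 45, 0, -140, 30, 90, 0, -140, 60, 140, 0, -140, 90, 190, 0, -140, 120, 240, 0]'

```text
time_s: 6.72
tcp_pos: [0.2338, -0.2909, 0.2177]
tcp_rot: [2.44, 1.569, -1.076]
contact_force: [0.1, -1.2, 0.6]
opening: 0.001
```

Request:
send_rows --increments '[0, 25, 50, 0, 0, 50, 90, 0, 0, 50, 90, 0, 0, 50, 90, 0, 0, 50, 90, 0]'

```text
time_s: 7.35
tcp_pos: [0.1341, -0.3042, 0.2174]
tcp_rot: [2.991, 1.57, -0.523]
contact_force: [-0.2, 0.5, 0.8]
opening: 0.004
```

```bash
python3 - <<'E'
from bench import *
from h import *
import cv2
s=state();print(s['time_s'],s['tcp_pos'],s['contact_force'],np.abs(s['joint_vel']).max())
f=lambda i:cv2.resize(cv2.convertScaleAbs(i[105:227,305:401,::-1],alpha=1.8),None,fx=4,fy=4,interpolation=cv2.INTER_CUBIC)
c=capture("top")["color"]; cv2.imwrite("pics/p5.png",np.hstack([f(d["color"]),f(c)]))
# weights/holder_b change
df=np.abs(c[110:250,100:270].astype(int)-d["color"][110:250,100:270]).max(2); print("diff px near holder_b/weights",(df>25).sum(),df.max())
for q in (0,.031,.035,.038,.045):
    u=proj(world([[-.0304+q,.03,.1],[-.0304+q,-.03,.1]],*H)); print(q,np.round((u-[305,105]+.5)*4+[384,0],0).tolist())
E
```

```text
7.35 [ 0.13412613 -0.30416915  0.21738486] [-0.22027953  0.47688015  0.84605829] 0.00847540902515338
diff px near holder_b/weights 0 6
0 [[542.0, 259.0], [636.0, 293.0]]
0.031 [[558.0, 213.0], [651.0, 247.0]]
0.035 [[560.0, 207.0], [653.0, 241.0]]
0.038 [[561.0, 203.0], [654.0, 236.0]]
0.045 [[565.0, 193.0], [658.0, 226.0]]
```

View pics/p5.png

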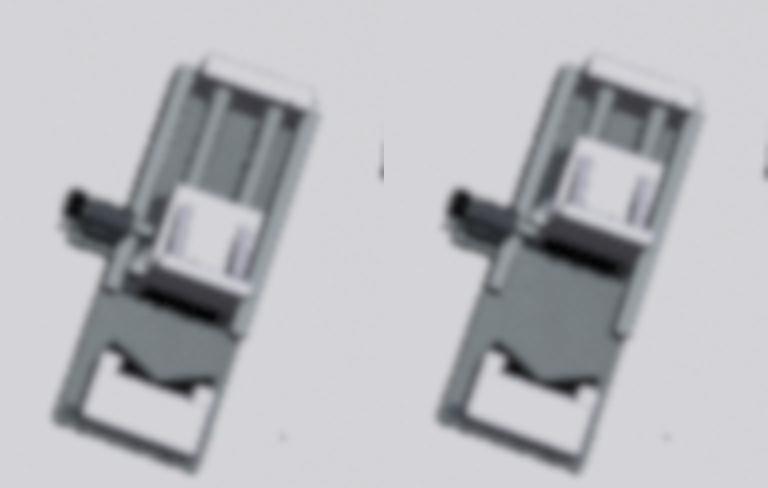

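The jaw's front edge moved from about (157,253) to (556,204) (right panel, offset 384), an opening of about 34–35 mm. The knob is back where it was before.

```bash
python3 -c "
from bench import *
print(sign_off())"
```

```text
the job is handed in; nothing more can be done
None
```

I opened holder_a, the right-hand, empty holder, and its jaw is now resting half open on the stop pin. I pushed the thumb plate with shut fingertips to an estimated 45–50 mm, let it spring back, then retreated clear and handed in the job at about 7.4 s.

- **Jaw:** after release, the top camera shows an opening of about 34–35 mm, with the pin knob back where it was at the start. This is a picture measurement, good to perhaps 2 mm. The joint values for jaw and pin cannot be read, so how far out the pin sits is judged by eye.
- **Force:** readings between moves reached about 11 N (9 N along the push), and the force was about zero after I backed off. I did not see any peaks within a move.
- **Other objects:** before-and-after top pictures show no change around the loaded holder, the cup and the two weights.
- **Disagreement:** in the pose fit, the far corners of the fixed jaw were off by 3–4 px, probably because I picked its cut-off corners. I kept them in the fit with reduced influence. Contact came about where the fit predicted.

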